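# Close a watch case in a screw press

### The arm

A 6-joint arm with a two-finger parallel gripper is mounted at the origin on the work surface. World frame = base frame: x ahead of the robot, y to its left, z up, the work surface at z = 0. Lengths are in m, angles in rad, forces in N, time in s.
With the tool pointing down it reaches from about 0.2 to 0.875 m from the base axis. Payload 3.4 kg.
Tool frame: the origin (TCP) lies between the finger pads; the fingertips stand 25 mm ahead of it and the grasp point (between the pads) lies 6 mm ahead of it (r.nose_length is the z of the fingertips in the tool frame, in m); z points along the fingers, x is the direction in which the jaws open and shut, and the axes are right-handed (so a half turn about z gives the same grasp; the last joint's range is limited). The gripper opens to 94 mm and grips with 3 to 60 N. Pads are 16 mm wide; open, the fingers measure 119 mm over their backs; the gripper's body (75 mm by 177 mm) begins 78 mm behind the grasp point.
Start: joints at [1.091, 0.276, 1.505, -0, 1.361, -0.121], TCP at [0.202, 0.538, 0.23] pointing down, gripper open.
Joint ranges: [-2.89, 2.89], [-0.75, 2.08], [0.22, 2.7], [-1.18, 4.32], [0.11, 2.71], [-2.7, 2.7]. Speed limits (rad/s): [2.57, 2.57, 3.14, 3.14, 3.14, 3.14].

### API

Orientations are given as a unit quaternion [w, x, y, z].
In Python, from plant import r, gripper_to, inverse_kinematics, vision, models, telemetry gives the robot as it stands. Calls block until the motion is done:
- r.move_to(position, orientation): joint-space move of the TCP to a pose.
- r.move_l(position, rot=None, vel=0.15, guard=None): straight line of the TCP; rot=None keeps the orientation; vel is the mean speed in m/s. With guard (N) it stops when the force on the tool has changed by that much, and returns True; else False.
- r.movej(angles): joint-space move.
- gripper_to(opening, f_grip=None): finger opening in m; f_grip is the grip in N (None keeps the last); returns when the fingers have stopped.
- r.hold(seconds).
- inverse_kinematics(position, orientation): joint angles nearest the present ones, or None.
- vision.snapshot(name): name is "side" or "top" or "wrist"; returns the picture (400x640x3 uint8, red, green, blue); there is no depth.
- vision.get_calibration(name): a dict with "fx", "fy", "cx", "cy" (pixels), "position" and "orientation" of the camera in the world. Camera axes: x right, y down, z forward; pixel columns grow to the right and rows downward; lengths in m; the calibration is good to about 2 mm. A picture is of the moment at which its call begins: read the wrist's pose just before it. get_calibration takes no time and is no camera call; for the wrist camera it gives the pose at the moment of the call.
A pose or a line that the arm cannot do raises r.PlanningError and nothing moves.
- r.sign_off(): hands the job in, once; it reports no verdict.
Trained networks look in the newest picture that a camera, given by its name, has taken for a name from the list of things; names that differ only in an ending like _2 or _b are one class to them, and where a whole thing is asked for, a point or a joint stands for the part that bears it (a point fixed in the world has none). Each returns a list of dicts, best first, with "score" (0 to 1); they miss things now and then, are a little off and sometimes report something else, mostly with a low value. They report only what shows in the picture. A call takes as long as a camera call.
- models.boxes_of(thing, camera): "at" ([x, y, z] in m, in world coordinates, good to about 4 mm: the middle of the surface that is visible of it).
- models.regions_of(thing, camera): "pixels" (400x640 bool, what is visible of it).
- models.mark_of(thing, camera): "at" ([x, y, z] in m, in world coordinates, good to about 4 mm: a listed point, or the origin of a listed thing).
Readings, each from a call of its own:
- telemetry.current_t(): time.
- telemetry.current_joints(): joint angles.
- telemetry.current_dq(): joint speeds.
- telemetry.current_joint_efforts(): joint torques, N m.
- telemetry.current_ee_pos(): TCP position.
- telemetry.current_tool_rot(): TCP orientation.
- telemetry.current_wrist_force(): force on the tool from outside, world axes, zero at the start.
- telemetry.current_torque(): the same for the moment, N m.
- telemetry.current_opening(): finger opening in m.
Only numpy, scipy, OpenCV 4.12 (cv2) and the standard library are available. Lean on these libraries where they do the work, as an engineer would, in place of code of your own. Each camera call takes 0.05 s, during which the arm holds its last target. There are 200 camera calls.

### The job

Push the shuttle with the watch in its nest fully in under the screw press, then screw the spindle down by its knob until you feel the watch's back seat firmly home and the screw go solid, without forcing it any further. Then unscrew the spindle until its die stands well clear of the watch, leaving the closed watch in its nest under the press and everything else on the bench alone. The press only stands on the bench: do not lift it off its feet or shove it about.

Things in the scene. Friction and masses are not known exactly. Their poses are not given: they have to be found in the camera images.
- press: Green two-pillar bench press, 2.4 kg, standing loose on rubber feet; origin at bench level under the spindle axis; +x runs from the operator's side to its back, +z up. Base 190 by 140 mm, 18 mm high; rails to 30 mm above the bench; 18 mm pillars at y = +-58 mm; bridge (36 mm deep in x, 146 mm long in y) with the boss, 100 to 147 mm above the bench. Steep right-hand screw: 24 mm per turn (3.82 mm per rad).
- shuttle (a joint): Shuttle slide of the press: a steel plate that carries the white round nest with the watch. Value in m: 0 = pulled out towards the operator, 0.070 = pushed in along the press's +x against the back stop, which puts the nest under the spindle. About 2 N of friction.
- shuttle_handle (a point): On the axis of the shuttle's black upright handle, 58 mm above the bench: a cylinder 16 mm thick, 40 to 70 mm above the bench, at the front end of the shuttle, 85 mm in front of the nest's centre. Travels with the shuttle.
- knob (a joint): Spindle knob on top of the press. Value in rad; grows when turned clockwise seen from above, which screws spindle and knob down, 3.82 mm per rad. It starts at 1.7 to 2.25, with the die 2.5 to 8 mm above the back. It turns freely with 0.04 N m; a force F between die and watch adds F x 0.0038 m. Let go under load it turns back a little.
- knob_grip (a point): Centre of the spindle knob: a dark knurled upright cylinder, 36 to 38 mm in diameter, 24 mm tall (12 mm above and below this point), on the spindle axis, free above, with the 14 mm spindle below. 192 mm above the bench at knob value 0, lower by 3.82 mm per rad.
- ram: The spindle with its white nylon die (30 mm disc) at the lower end and the knob at the top. Its origin, the centre of the die's lower face, moves only up and down; 64 mm above the bench at knob value 0.
- watch: Steel wristwatch head, 40 mm across, loose, face down in the nest. Origin: centre of its underside, 36 mm above the bench in the nest; z up. Backs differ: with the back home its top stands 12 to 14.5 mm above this origin, not known beforehand.
- back (a joint): The watch's press-fit steel back, a 35 mm disc on top. Value in m: 0 = home; starts 0.0018 to 0.0024 proud. It slides home under a steady 45 N of the die (0.17 N m more than free turning) and stays where left; once home the screw goes solid, about 90 N per further mm. Seat it firmly with at least 60 N (0.23 N m more); over 150 N (0.57 N m more) cracks the glass.
- spare_die: spare upper die: white nylon disc, 36 mm across, with a 14 mm stub, 22 mm tall; a bystander beside the press. Origin at its underside; leave it alone.
- spare_nest: spare nest: flat white nylon ring, 48 mm across, 12 mm tall; a bystander beside the press. Origin at its underside; leave it alone.
- tweezers: steel tweezers, 130 mm long, lying flat, 8 mm tall; a bystander beside the press. Origin at its underside; leave it alone.
- loupe: black eye loupe, 38 mm across, 30 mm tall; a bystander. Origin at its underside; leave it alone.
- movement_holder: small steel movement holder with a brass movement, about 70 by 52 mm, 14 mm tall; a bystander. Origin at its underside; leave it alone.
- screwdriver: small metal screwdriver, 120 mm long; a bystander. Origin at its underside; leave it alone.
- blower: black rubber dust blower, 54 mm across, 85 mm tall; a bystander. Origin at its underside; leave it alone.
- parts_tray: red compartment tray, 300 by 140 mm, 18 mm tall; a bystander. Origin at its underside; leave it alone.

How it is judged:
By the outcome, as a careful person would: the job done as asked, in the order asked, and still so for the second after the job is handed in, with the robot touching nothing.
It also fails if it takes over 70 s, if anything falls off the work surface, if the arm or the gripper's body presses on something with over 40 N, if the wrist force passes 120 N, or if a joint passes its speed limit or range.

## Working session

There is one attempt and no reset: what is moved stays moved. The work goes in short steps, each a Python script; the robot and the scene stay as the last script left them, time stands still between calls to the robot, and variables do not carry over. Pictures are saved under pics/ and viewed, about 8 in all and at most 12, crops included, and the job is handed in when it is done.

```bash
mkdir -p pics; ls; python3 - <<'E'
from plant import *
import cv2,numpy as np
for c in("top","side"):
    im=vision.snapshot(c); cv2.imwrite(f"pics/{c}0.png",im[:,:,::-1])
    for t in("press","shuttle_handle","knob_grip","watch","ram"):
        for d in models.mark_of(t,c)[:2]: print(c,t,np.round(d["at"],3),round(d["score"],2))
    k=vision.get_calibration(c);print({a:np.round(b,3) for a,b in k.items()})
print(telemetry.current_t(),telemetry.current_tool_rot(),telemetry.current_torque(),r.nose_length)
E
```

```text
pics
top press [ 0.623 -0.004  0.003] 0.71
top shuttle_handle [0.469 0.023 0.056] 0.96
top knob_grip [ 0.625 -0.006  0.186] 0.7
top watch [0.553 0.007 0.037] 0.62
top ram [ 0.638 -0.138  0.004] 0.64
top ram [ 0.622 -0.005  0.062] 0.59
{'fx': np.float64(447.113), 'fy': np.float64(447.113), 'cx': np.float64(317.292), 'cy': np.float64(193.72), 'position': array([ 0.419, -0.038,  1.344]), 'orientation': array([ 0.051, -0.705,  0.706, -0.047])}
side press [ 0.622 -0.004  0.   ] 0.89
side shuttle_handle [0.472 0.023 0.062] 0.97
side knob_grip [ 0.626 -0.005  0.185] 0.67
side watch [0.553 0.005 0.041] 0.67
side ram [ 0.623 -0.004  0.059] 0.55
{'fx': np.float64(402.241), 'fy': np.float64(402.241), 'cx': np.float64(319.217), 'cy': np.float64(199.775), 'position': array([0.42 , 0.821, 0.866]), 'orientation': array([ 0.044, -0.079,  0.9  , -0.427])}
0.6 [-4.57070301e-05  8.21940428e-01  5.69573463e-01  4.34232355e-05] [0.0484026  0.02057561 0.01564027] 0.025
```

```bash
python3 - <<'E'
import cv2,numpy as np
a=cv2.imread("pics/top0.png");b=cv2.imread("pics/side0.png")
cv2.imwrite("pics/both.png",np.vstack([cv2.resize(a[0:400,100:540],None,fx=1,fy=1)[:, :],b[:,100:540]])[:,:] if 0 else np.hstack([a[0:400,120:520],b[:,120:520]]))
E
```

```text
(no output)
```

View pics/both.png

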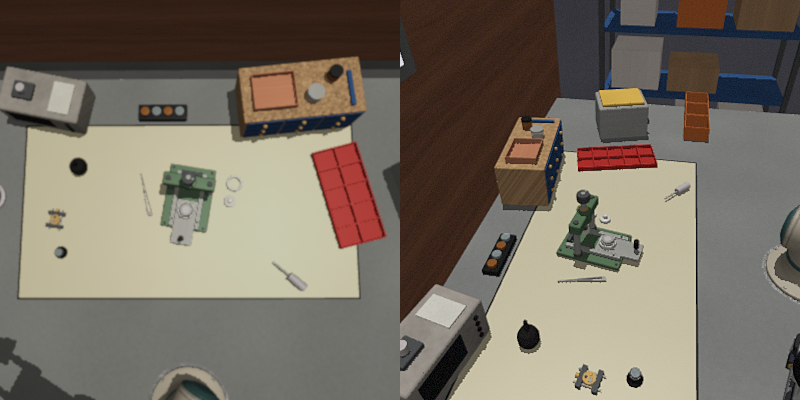

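```bash
cat > h.py <<'E'
from plant import *
import numpy as np, cv2
from scipy.spatial.transform import Rotation as R
P0=np.array([0.6235,-0.0045]); YAW=np.arctan2(-0.0275,0.153)
def W(x,y,z):
    c,s=np.cos(YAW),np.sin(YAW); return np.array([P0[0]+c*x-s*y,P0[1]+s*x+c*y,z])
def Q(m): return m.as_quat()[[3,0,1,2]]
def toolrot(yaw,tilt,flip=1):
    # z forward*sin(tilt)+down*cos(tilt) at heading yaw, jaws horizontal across
    f=np.array([np.cos(yaw),np.sin(yaw),0]); z=f*np.sin(tilt)-np.array([0,0,np.cos(tilt)])
    x=flip*np.array([-f[1],f[0],0]); return R.from_matrix(np.column_stack([x,np.cross(z,x),z]))
def wf(): return np.round(telemetry.current_wrist_force(),2),np.round(telemetry.current_torque(),3)
E
python3 - <<'E'
from h import *
gripper_to(0.0)
for fl in(1,-1):
    m=toolrot(YAW,np.radians(35),fl); z=m.as_matrix()[:,2]
    try:
        pts=[W(-205,0,0)*0+W(-.205,0,zz)-.025*z for zz in(.2,.052)]+[W(-.08,0,.052)-.025*z]
        qs=[inverse_kinematics(p,Q(m)) for p in pts]; print(fl,[None if q is None else np.round(q,2) for q in qs])
        if any(q is None for q in qs): continue
        r.move_to(pts[0],Q(m)); r.move_l(pts[1]); print(wf(),telemetry.current_t(),telemetry.current_opening()); break
    except r.PlanningError as e: print(e)
im=vision.snapshot("wrist");s=vision.snapshot("side")
cv2.imwrite("pics/a.png",np.hstack([cv2.resize(im,(480,300)),cv2.resize(s[150:300,260:420],(320,300))])[:,:,::-1])
E
```

```text
1 [array([ 0.01, -0.25,  2.24, -0.2 ,  0.56, -1.24]), array([0.01, 0.06, 2.55, 4.14, 0.13, 0.74]), None]
-1 [array([ 0.01, -0.25,  2.24, -0.2 ,  0.56,  1.9 ]), array([ 0.01,  0.06,  2.55,  4.14,  0.13, -2.41]), None]
```

View pics/a.png

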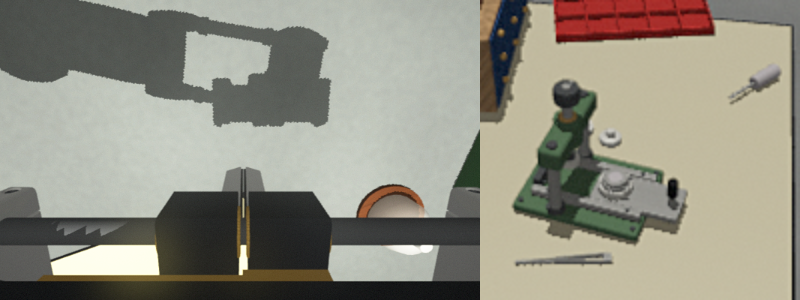

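```bash
python3 - <<'E'
from h import *
T=R.from_quat(np.roll(telemetry.current_tool_rot(),-1)); c=vision.get_calibration("wrist")
print("cam in tool",T.inv().apply(c["position"]-telemetry.current_ee_pos()))
for t in(0,5,10,15,20,25):
  for fl in(1,-1):
    m=toolrot(YAW,np.radians(t),fl); z=m.as_matrix()[:,2]
    pts=[W(-.205,0,.2)-.025*z,W(-.205,0,.052)-.025*z,W(-.08,0,.052)-.025*z]
    qs=[inverse_kinematics(p,Q(m)) for p in pts]; print(t,fl,[None if q is None else np.round(q,2) for q in qs])
E
```

```text
cam in tool [ 0.00033962 -0.06757351 -0.1536705 ]
0 1 [array([-0.09,  0.05,  1.81, -0.  ,  1.29, -1.48]), array([-0.09,  0.2 ,  2.05, -0.  ,  0.89, -1.48]), array([-0.11,  0.36,  1.8 , -0.  ,  0.98, -1.5 ])]
0 -1 [array([-0.09,  0.05,  1.81, -0.  ,  1.29,  1.66]), array([-0.09,  0.2 ,  2.05, -0.  ,  0.89,  1.66]), array([-0.11,  0.36,  1.8 , -0.  ,  0.98,  1.64])]
5 1 [array([-0.08, -0.  ,  1.86, -0.01,  1.2 , -1.47]), array([-0.08,  0.16,  2.11, -0.01,  0.78, -1.47]), array([-0.11,  0.32,  1.87, -0.01,  0.87, -1.49])]
5 -1 [array([-0.08, -0.  ,  1.86, -0.01,  1.2 ,  1.67]), array([-0.08,  0.16,  2.11, -0.01,  0.78,  1.67]), array([-0.11,  0.32,  1.87, -0.01,  0.87,  1.65])]
10 1 [array([-0.07, -0.05,  1.92, -0.02,  1.1 , -1.46]), array([-0.07,  0.12,  2.18, -0.03,  0.67, -1.44]), array([-0.1 ,  0.28,  1.94, -0.02,  0.74, -1.48])]
10 -1 [array([-0.07, -0.05,  1.92, -0.02,  1.1 ,  1.68]), array([-0.07,  0.12,  2.18, -0.03,  0.67,  1.7 ]), array([-0.1 ,  0.28,  1.94, -0.02,  0.74,  1.66])]
15 1 [array([-0.06, -0.1 ,  1.98, -0.04,  1.  , -1.44]), array([-0.06,  0.09,  2.25, -0.06,  0.55
[... 159 characters left out ...]
5,  1.73]), array([-0.09,  0.25,  2.02, -0.04,  0.61,  1.68])]
20 1 [array([-0.05, -0.15,  2.05, -0.06,  0.9 , -1.41]), array([-0.05,  0.06,  2.32, -0.11,  0.42, -1.35]), array([-0.09,  0.23,  2.09, -0.07,  0.47, -1.43])]
20 -1 [array([-0.05, -0.15,  2.05, -0.06,  0.9 ,  1.73]), array([-0.05,  0.06,  2.32, -0.11,  0.42,  1.79]), array([-0.09,  0.23,  2.09, -0.07,  0.47,  1.72])]
25 1 [array([-0.03, -0.19,  2.11, -0.09,  0.79, -1.38]), array([-0.03,  0.05,  2.39, -0.22,  0.28, -1.22]), array([-0.08,  0.21,  2.17, -0.13,  0.33, -1.36])]
25 -1 [array([-0.03, -0.19,  2.11, -0.09,  0.79,  1.76]), array([-0.03,  0.05,  2.39, -0.22,  0.28,  1.92]), array([-0.08,  0.21,  2.17, -0.13,  0.33,  1.78])]
```

```bash
python3 - <<'E'
from h import *
m=toolrot(YAW,np.radians(15),1); z=m.as_matrix()[:,2]
tip=lambda x,zz: W(x,0,zz)-.025*z
r.move_to(tip(-.205,.2),Q(m)); r.move_l(tip(-.205,.052)); print(wf(),telemetry.current_t())
vision.snapshot("wrist")
for t in("shuttle_handle","knob_grip","press"):
    print(t,[(np.round(d["at"],3),round(d["score"],2)) for d in models.mark_of(t,"wrist")[:1]])
f=wf()[0]
for k in range(4):
    g=r.move_l(tip(-.085,.052),vel=.04,guard=7)
    d=W(1,0,0)-W(0,0,0); e=telemetry.current_ee_pos()+.025*z
    print(g,"tip x in press",np.dot((e-W(0,0,0))[:2],d[:2]),wf(),telemetry.current_t())
    if np.dot((e-W(0,0,0))[:2],d[:2])>-.115: break
im=vision.snapshot("wrist");
for t in("shuttle_handle","knob_grip","press"):
    print(t,[(np.round(d["at"],3),round(d["score"],2)) for d in models.mark_of(t,"wrist")[:1]])
s=vision.snapshot("side")
cv2.imwrite("pics/b.png",np.hstack([cv2.resize(im,(480,300)),cv2.resize(s[150:300,260:420],(320,300))])[:,:,::-1])
E
```

```text
(array([ 0.47,  0.29, -0.18]), array([0.049, 0.111, 0.01 ])) 5.2333
shuttle_handle []
knob_grip []
press []
True tip x in press -0.1012198796649294 (array([-0.77, -0.15,  0.02]), array([ 0.033,  0.131, -0.022])) 7.725
shuttle_handle [(array([ 0.62 , -0.002,  0.036]), 0.44)]
knob_grip []
press []
```

View pics/b.png

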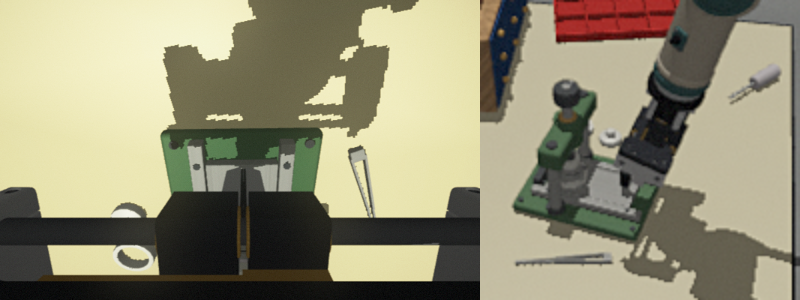

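```bash
python3 - <<'E'
from h import *
m=toolrot(YAW,np.radians(15),1); z=m.as_matrix()[:,2]
tip=lambda x,zz: W(x,0,zz)-.025*z
d=(W(1,0,0)-W(0,0,0))[:2]; px=lambda: np.dot((telemetry.current_ee_pos()+.025*z-W(0,0,0))[:2],d)
g=r.move_l(tip(-.093,.052),vel=.02,guard=9); print(g,px(),wf())
r.move_l(tip(-.14,.052)); r.move_l(tip(-.14,.2))
gripper_to(.07,40)
m=toolrot(YAW,0,1)
for fl in(1,):
    r.move_to(W(-.05,0,.30),Q(m))
im=vision.snapshot("wrist")
for c in("wrist","top","side"):
  if c!="wrist": vision.snapshot(c)
  for t in("shuttle_handle","knob_grip","press"):
    print(c,t,[(np.round(d["at"],3),round(d["score"],2)) for d in models.mark_of(t,c)[:1]])
print(telemetry.current_t(),wf(),np.round(telemetry.current_joints(),3))
cv2.imwrite("pics/c.png",im[:,:,::-1])
E
```

```text
True -0.1008473754055059 (array([ 0.01, -0.07,  0.36]), array([ 0.046,  0.167, -0.024]))
wrist shuttle_handle [(array([0.539, 0.004, 0.06 ]), 0.65)]
wrist knob_grip [(array([ 0.624, -0.005,  0.187]), 0.68)]
wrist press [(array([ 0.619, -0.002,  0.001]), 0.78)]
top shuttle_handle [(array([0.541, 0.017, 0.056]), 0.56)]
top knob_grip [(array([ 0.625, -0.004,  0.001]), 0.32)]
top press [(array([ 0.623, -0.004,  0.   ]), 0.71)]
side shuttle_handle [(array([0.539, 0.013, 0.057]), 0.85)]
side knob_grip [(array([ 0.626, -0.004,  0.185]), 0.66)]
side press [(array([ 0.621, -0.007,  0.003]), 0.94)]
12.2083 (array([ 0.04, -0.35, -0.31]), array([ 0.058, -0.028, -0.046])) [-0.113  0.244  1.379  0.     1.518 -1.506]
```

View pics/c.png

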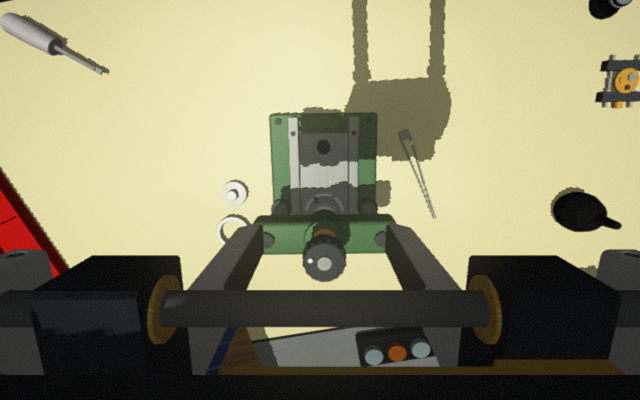

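```bash
python3 - <<'E'
from h import *
c=vision.get_calibration("wrist"); im=vision.snapshot("wrist")
def ray(u,v,z):
    d=R.from_quat(np.roll(c["orientation"],-1)).apply([(u-c["cx"])/c["fx"],(v-c["cy"])/c["fy"],1]); return c["position"]+d*(z-c["position"][2])/d[2]
print(ray(325,262,.196),ray(325,258,.196), ray(303,258,.19),ray(347,258,.19))
print("left/right pillar tops",ray(267,239,.147),ray(382,239,.147))
reg=models.regions_of("knob","wrist")
for g in reg[:1]:
    v,u=np.nonzero(g["pixels"]); print(g["score"],u.min(),u.max(),v.min(),v.max(),ray((u.min()+u.max())/2,v.mean(),.188))
# joint 6 sense
q=telemetry.current_joints()
for fl in (0,.3,-.3):
    print(fl,inverse_kinematics(W(0,0,.30),Q(R.from_euler("z",fl)*toolrot(YAW,0,1))))
E
```

```text
[ 0.62289252 -0.0030385   0.196     ] [ 0.61934361 -0.00240387  0.196     ] [ 0.61861777 -0.02138519  0.19      ] [0.625266   0.01567779 0.19      ]
left/right pillar tops [ 0.61079249 -0.05857228  0.147     ] [0.63071919 0.05250469 0.147     ]
0.73 303 346 234 281 [ 0.62251248 -0.00338819  0.188     ]
0 [-1.18752543e-01  3.22881254e-01  1.26747674e+00 -4.44089210e-16
  1.55123466e+00 -1.51170918e+00]
0.3 [-1.18752543e-01  3.22881254e-01  1.26747674e+00 -4.44089210e-16
  1.55123466e+00 -1.81170918e+00]
-0.3 [-1.18752543e-01  3.22881254e-01  1.26747674e+00 -4.44089210e-16
  1.55123466e+00 -1.21170918e+00]
```

```bash
cat >> h.py <<'E'
def jawx(): return R.from_quat(np.roll(telemetry.current_tool_rot(),-1)).as_matrix()[:,0]
def dn(c,z,a): # a = clockwise angle from base orientation
    return np.array([c[0],c[1],z]), Q(R.from_euler("z",-a)*toolrot(YAW,0,1))
E
python3 - <<'E'
from h import *
c=np.array([.624,-.004])
gripper_to(.07,5)
for a in (1.57,0.):
    p,q=dn(c,.25,a); r.move_to(p,q); p,q=dn(c,.193,a); print("g",r.move_l(p,guard=8)); f0=telemetry.current_wrist_force(); t0=telemetry.current_torque()
    gripper_to(0.,5); f=telemetry.current_wrist_force()-f0; x=jawx()
    print(a,"open",telemetry.current_opening(),"jawF",f@x,f,telemetry.current_torque()-t0,x)
    for k in range(3):
        if abs(f@x)<.7: break
        c=c+x[:2]*(.0008*np.sign(f@x)); r.move_l(dn(c,.193,a)[0]); f=telemetry.current_wrist_force()-f0
        print(" adj",c,f@x,telemetry.current_opening())
    if a: gripper_to(.07,5)
print(telemetry.current_t())
E
```

```text
g False
1.57 open 0.03569619805791656 jawF -0.4187528684025262 [-0.48765188 -0.34367347  1.73805951] [-0.02110309  0.09946497  0.03317777] [ 9.84370939e-01 -1.76106976e-01  4.33918511e-04]
g False
0.0 open 0.03574958533719194 jawF -3.8902824951194703 [-1.83302109 -3.62095947  1.61324999] [-0.38483254  0.11835926  0.05864586] [ 0.17687421  0.98423252 -0.00136512]
 adj [ 0.6238585  -0.00478739] -3.084006534754634 0.03575516437076757
 adj [ 0.623717   -0.00557477] -0.5850001259976325 0.036177354073134806
18.85
```

```bash
python3 - <<'E'
from h import *
import json
c=np.array([.6237,-.0056]); z0=.193
t00=telemetry.current_torque()[2]
gripper_to(0.,45); r.hold(.1); print("grip",telemetry.current_opening(),wf())
a=0.; base=None; log=[]; st=.12; T=[]
while a<3.2:
    a+=st; p,q=dn(c,z0-.00382*a,a); r.movej(inverse_kinematics(p,q)); 
    t=np.mean([telemetry.current_torque()[2] for _ in range(3)]); f=telemetry.current_wrist_force()
    T.append(t); print(round(a,2),round(t,3),np.round(f,1),round(telemetry.current_t(),2))
    if len(T)>=4 and base is None: base=np.median(T)
    if np.linalg.norm(f)>18: print("force"); break
    if base is not None:
        if t-base>.10: print("contact, base",base); break
json.dump(dict(a=a,base=base),open("st.json","w"))
print(telemetry.current_opening())
E
```

```text
grip 0.03544238014497859 (array([-0.31,  2.15,  5.57]), array([0.368, 0.06 , 0.004]))
0.12 -0.016 [-0.3  2.2  5.2] 19.42
0.24 -0.075 [0.2 3.  5.4] 19.67
0.36 -0.09 [0.1 1.7 5.4] 19.92
0.48 -0.065 [-0.   1.9  5.8] 20.17
0.6 -0.06 [-0.1  2.6  4.8] 20.42
0.72 -0.098 [0.6 2.3 4.8] 20.67
0.84 -0.056 [0.1 2.7 5. ] 20.92
0.96 -0.093 [-0.4  1.3  5.3] 21.17
1.08 -0.031 [-0.6  1.8  4.9] 21.42
1.2 -0.112 [-0.7  2.9  4.7] 21.67
1.32 -0.002 [-0.   2.4  5.5] 21.92
1.44 -0.09 [0.  1.1 6. ] 22.17
1.56 -0.096 [-0.2  1.9  5.8] 22.42
1.68 -0.124 [-0.2  1.4  5. ] 22.67
1.8 0.02 [0.1 3.  5.5] 22.92
1.92 0.062 [0.4 2.4 5.7] 23.17
contact, base -0.07017337660763001
0.034922700581036685
```

```bash
cat >> h.py <<'E'
def tz(n=8):
    v=[]
    for _ in range(n): r.hold(.02); v.append(telemetry.current_torque()[2])
    return np.mean(v),np.std(v)
E
python3 - <<'E'
from h import *
import json
s=json.load(open("st.json")); a=s["a"]; base=s["base"]; c=np.array([.6237,-.0056]); z0=.193
print(a,tz())
for k in range(20):
    a+=.05; p,q=dn(c,z0-.00382*a,a); r.movej(inverse_kinematics(p,q)); t,sd=tz(); f=telemetry.current_wrist_force()
    print(round(a,2),round(t,3),round(sd,3),np.round(f,1),round(telemetry.current_t(),2),round(telemetry.current_joints()[5],3))
    if t-base>.25 or np.linalg.norm(f)>18: break
s["a"]=a; json.dump(s,open("st.json","w"))
E
```

```text
1.9200000000000008 (np.float64(0.00038600442446254726), np.float64(0.022899957964218058))
1.97 0.073 0.02 [0.2 2.1 6.1] 23.68 0.456
2.02 0.096 0.027 [0.4 2.3 5.3] 24.07 0.506
2.07 0.088 0.043 [0.7 2.5 4.5] 24.45 0.556
2.12 0.109 0.026 [-0.3  2.1  6.6] 24.83 0.606
2.17 0.085 0.039 [-0.2  2.1  6. ] 25.22 0.656
2.22 0.094 0.035 [0.3 2.3 6.5] 25.6 0.706
2.27 0.091 0.035 [-0.1  1.9  5.9] 25.98 0.756
2.32 0.1 0.049 [-0.4  2.5  6.1] 26.37 0.806
2.37 0.091 0.037 [0.3 2.3 4.7] 26.75 0.856
2.42 0.088 0.022 [0.8 2.5 6.1] 27.13 0.906
2.47 0.078 0.03 [0.5 1.8 6.4] 27.52 0.956
2.52 0.088 0.017 [0.1 1.9 5.9] 27.9 1.006
2.57 0.072 0.033 [0.4 1.7 6.3] 28.28 1.056
2.62 0.128 0.031 [-0.7  1.4  5.7] 28.67 1.106
2.67 0.152 0.033 [-0.8  2.1  6. ] 29.05 1.156
2.72 0.215 0.029 [0.1 2.2 5.1] 29.43 1.206
```

```bash
python3 - <<'E'
from h import *
import json
s=json.load(open("st.json")); a=s["a"]; c=np.array([.6237,-.0056]); z0=.193
def go(a): p,q=dn(c,z0-.00382*a,a); r.movej(inverse_kinematics(p,q))
print(tz())
for k in range(2):
    a+=.03; go(a); t,sd=tz(12); print(round(a,2),round(t,3),round(sd,3)); 
    if t>.29: break
amax=a
# unscrew
for b in np.arange(a-.15,-1.05,-.15):
    go(b); f=telemetry.current_wrist_force()
    if np.linalg.norm(f)>18: print("force",b,f); break
    a=b
print("end a",a,tz(),wf(),telemetry.current_opening(),telemetry.current_joints()[5],telemetry.current_t())
im=vision.snapshot("side")
for t in("knob_grip","press","ram"):
    print(t,[(np.round(d["at"],3),round(d["score"],2)) for d in models.mark_of(t,"side")[:1]])
s["a"]=a; json.dump(s,open("st.json","w"))
cv2.imwrite("pics/d.png",cv2.resize(im[150:300,230:430],(800,600))[:,:,::-1])
E
```

```text
(np.float64(0.1854146378415467), np.float64(0.028741877390351427))
2.75 0.213 0.02
2.78 0.237 0.025
end a -0.9699999999999998 (np.float64(0.0042260535417892875), np.float64(0.024628265165436362)) (array([-1.5 ,  3.19,  5.55]), array([0.573, 0.035, 0.001])) 0.03525530901242256 -2.4794211113769764 37.2667
knob_grip [(array([ 0.623, -0.004,  0.19 ]), 0.4)]
press [(array([ 0.619, -0.009, -0.003]), 0.61)]
ram [(array([ 0.622, -0.006,  0.063]), 0.45)]
```

View pics/d.png

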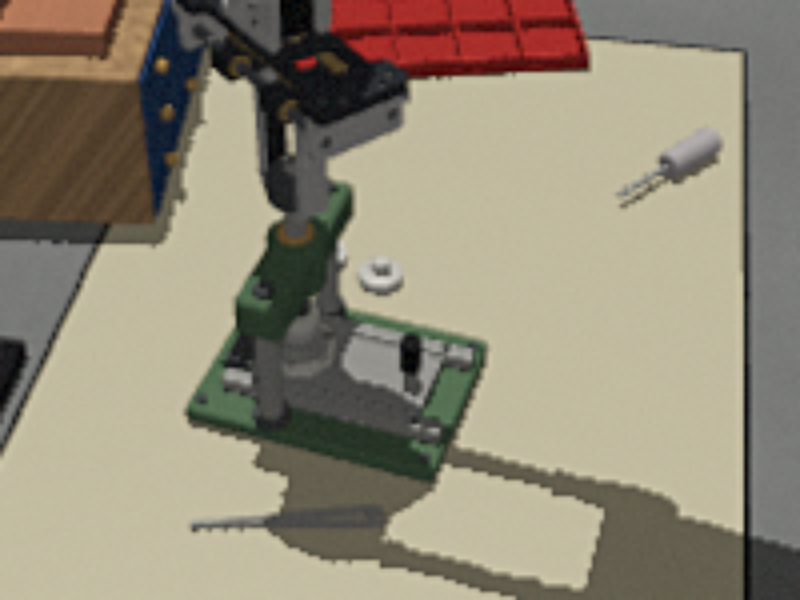

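```bash
python3 - <<'E'
from h import *
gripper_to(.07,10); p=telemetry.current_ee_pos().copy(); p[2]=.30; r.move_l(p)
r.move_to(W(-.22,0.12,.30),Q(toolrot(YAW,0,1)))
ims=[]
for c in("side","top"):
    ims.append(vision.snapshot(c))
    for t in("knob_grip","press","ram","watch","shuttle_handle"):
        print(c,t,[(np.round(d["at"],3),round(d["score"],2)) for d in models.mark_of(t,c)[:1]])
print(telemetry.current_t(),wf())
cv2.imwrite("pics/e.png",np.hstack([cv2.resize(ims[0][150:300,230:430],(480,360)),cv2.resize(ims[1][150:260,260:360],(320,360))])[:,:,::-1])
E
```

```text
side knob_grip [(array([ 0.624, -0.006,  0.19 ]), 0.66)]
side press [(array([ 0.622, -0.006,  0.002]), 0.61)]
side ram [(array([ 0.625, -0.008,  0.065]), 0.7)]
side watch [(array([ 0.626, -0.006,  0.064]), 0.71)]
side shuttle_handle [(array([0.54 , 0.011, 0.06 ]), 0.73)]
top knob_grip [(array([ 0.628, -0.003,  0.003]), 0.69)]
top press [(array([ 0.623, -0.002,  0.003]), 0.74)]
top ram [(array([ 0.62 , -0.006,  0.067]), 0.58)]
top watch [(array([ 0.62 , -0.003,  0.036]), 0.37)]
top shuttle_handle [(array([0.542, 0.01 , 0.055]), 0.58)]
40.7833 (array([-0.11,  0.87, -0.62]), array([-0.026,  0.005,  0.03 ]))
```

View pics/e.png

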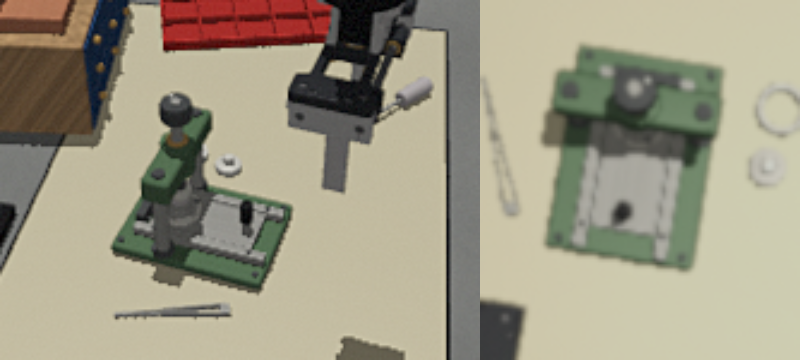

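```bash
python3 -c "
from plant import r
r.sign_off()"
```

```text
the job is handed in; nothing more can be done
```

The watch is closed and in its nest under the press, and I handed the job in at about 41 s of robot time. I could not see the back itself. That it is home rests on the torque readings below.

- **Shuttle:** I pushed it in by its handle until it hit the back stop. A second light push was stopped at the same place. The camera puts the handle about 84 mm in front of the spindle axis, against the nominal 85 mm.
- **Pressing:** I turned the knob 2.78 rad. The torque sat about 0.16 N m above free turning for roughly 0.63 rad (about 2.4 mm), as expected for the back sliding home. Then it climbed steadily. I stopped at about 0.31 N m above free turning, roughly 80 N on the watch, which is within the 60 to 150 N window.
- **Unscrewing:** I turned the knob back past its starting point, to roughly 0.9 rad. The camera shows the knob at about 190 mm and the die at about 65 mm. I estimate the die clears the watch by 10 mm or more.
- **Bench:** The press position agrees with the start to within camera accuracy. The arm stood clear and was touching nothing.

Two checks were imperfect:
- The torque reading was noisy, about 0.03 N m per sample, so I averaged it. It also had a free-turning offset near -0.07 N m, so I used only differences.
- Some detections were clearly wrong: the top camera placed the knob at bench height, and the side camera placed the watch at the die's height. I ignored both.

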